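# Set up the memo board and hold the bag clip open over its edge

### The job

Take the small slate memo board out of the wire rack and stand it centred on the little easel's ledge, long side down, leaning back on the rest, and let go. Then squeeze the green bag clip open, lift it off the bread box and finish while holding it squeezed wide open astride the middle of the board's top edge, jaws reaching well over a centimetre down in front and behind, not touching the board, so that I can slip a recipe card in. Leave the bread, the other board, jar and tin alone.

Things in the scene. Friction and masses are not known exactly. Their poses are not given: they have to be found in the camera images.
- board: slate memo board in a brown wooden frame, 140 wide (y) x 105 high (z) x 9 mm thick (x), 0.18 kg. Origin: centre of its lower edge; z up its face, x along its thickness. Starts upright in the rack's near bay, its foot 8 mm above the worktop. Grip it from above across its thickness, at the middle of the top edge.
- board_top (a point): middle of the board's top edge (105 mm up the board's z from its origin)
- rack: chrome wire rack, 96 mm wide (y), fixed. Origin on the worktop under the near bay; x points to the far bay, which is 58 mm behind. Each bay is a gap of 12 mm between two wire hoops 60 mm high; the boards rise straight out.
- breakfast_board: light wooden breakfast board, 118 x 90 x 9 mm, standing in the far bay of the rack; leave it there. Origin: centre of its lower edge, z up, x along its thickness.
- easel: little dark wooden easel, 120 mm wide, fixed on the worktop; origin on the worktop, 36 mm straight below the back of its ledge; x points away from the open front
- easel_rest: easel's slanting part. Origin: middle of the corner where ledge top and rest meet, 36 mm above the worktop. z up the rest's face, leaning back 0.12 rad (away from the robot); x square into the rest, y along the ledge. Ledge 120 mm long, 17 mm deep (x -17 to 0), then a lip 5 mm thick, 6 mm high. The rest is 74 mm high: a seated board stands 31 mm above it.
- bread_box: light wooden open box, 125 deep x 150 wide x 72 mm high, walls 5 mm, fixed. Origin on the worktop under the middle of its front wall (nearest the robot); x from there to the box's back, y along the wall. The clip is parked on this wall, up to 35 mm from its middle.
- clip: green bag clip, 50 g; front lever with pin. Sits upright on the box's front wall, pin on the rim. Origin: pin's middle; z up to the handles, x away from the robot (handles close along x). Handles 30 mm wide, rise 43 mm over the pin, flared: 50 mm over the outer faces at the top, 26 at the foot; squeezed home parallel, 25 mm. Opening tilts this lever by half the joint value, jaw to the front.
- clip_jaw (a joint): angle of the clip's rear lever against the front one, rad. 0: jaw tips 5 mm apart, as on the wall; -0.1: shut; 0.55: hard stop, tips 27 mm apart, their bars 39 mm below the pin. A spring shuts it: opening fully takes about 8 N on the handles' upper half; grip with 20 to 25 N and it stays at the stop, its middle plane midway between the fingers.
- front_tip (a point): middle of the front lever's jaw tip, a round bar of 3.5 mm radius (at x -6, z -42 mm in the clip's frame; the pin's radius is 3.5 mm too)
- rear_tip (a point): middle of the rear lever's jaw tip, a like bar (with the clip on the wall, at x +6, z -42 mm in the clip's frame)
- croissant: croissant lying in the back half of the bread box, about 125 mm long and 47 mm high; leave it
- tin: small food tin, 75 mm diameter, 58 mm high, standing behind the work; leave it. Origin: centre of its underside
- spice_jar: spice jar, 41 mm diameter, 105 mm high, standing behind the work; leave it. Origin: centre of its underside
Mind the look-alikes: they are no part of the job. What is meant by the clip is not blue, and is the larger of those in its own colour.

How it is judged:
By the outcome, as a careful person would: the job done as asked, in the order asked, and still so for the second after the job is handed in, while the arm keeps its last pose, push and grip.
It also fails if it takes over 51 s, if anything falls off the work surface, if the arm or the gripper's body presses on something with over 40 N, if the wrist force passes 120 N, or if a joint passes its speed limit or range.

### The arm

A 7-joint arm with a two-finger parallel gripper is mounted at the origin on a cart in front of the work surface, level with it; the furniture and walls round the work are solid. World frame = base frame: x ahead of the robot, y to its left, z up, the work surface at z = 0. Lengths are in mm, angles in rad, forces in N, time in s.
With the tool pointing down it reaches from about 425 to 875 mm from the base axis. Payload 4.7 kg.
Tool frame: the origin (TCP) lies at the very end of the fingers, on their centre line; the grasp point (between the pads) lies 19 mm behind it (r.grip_point_offset is the distance from the TCP to the grasp point, in mm); z points along the fingers, y is the line along which they close (so a half turn about z gives the same grasp; the last joint's range is limited). The gripper opens to 87 mm and grips with 3 to 60 N. Pads are 19 mm wide; open, the fingers measure 117 mm over their backs; the gripper's body (75 mm by 190 mm) begins 51 mm behind the grasp point.
Start: joints at [1.267, 0.321, -0.07, 1.45, 0.023, 1.371, -0.057], TCP at [203.09, -617.481, 192.587] pointing down, gripper open.
Joint ranges: [-2.86, 2.86], [-0.3, 2.09], [-1.38, 1.24], [0.06, 2.45], [-1.56, 4.7], [0.09, 2.05], [-2.69, 2.69]. Speed limits (rad/s): [2.57, 2.57, 3.14, 3.14, 3.14, 3.14, 3.14].

### API

Orientations are given as a rotation vector (axis times angle).
In Python, from plant import r, grab_frame, models gives the robot as it stands.
- The arm moves only by the shell command python3 -m crank 'ROWS' [OPENING] [FORCE]. ROWS is JSON, a list of rows, each an object with "delta_pos": the shift along the world's x, y, z in mm, a list of three; "rot": the turn, a rotation vector about the world's x, y, z in rad, a list of three. In form: [{"delta_pos": [tx, ty, tz], "rot": [ax, ay, az]}, ...]. A call has 1 to 20 rows; each row shifts and turns the commanded pose from where the row before left it; what a row does not reach is not made up. A row lasts 1/12 s, in which the tool goes at most 41.7 mm and 7.16 degrees, less where a joint would pass 70% of its speed; a pose out of reach is approached as far as the arm can. A call with a gripper value outside its range is refused whole. OPENING is the finger opening in mm, from 0 to 87, set as the call begins (- or left out, the last holds). The fingers move at their own pace and stop on an object; FORCE is the grip in N (left out, the last holds). Time passes only in rows, so rows that do not move let the fingers close. It gives the time, the measured TCP pose, the force, the opening and the grip force at its end, in the units of the state.
- r.read_state(): the state, without advancing time (a new reading comes with each control period).
- grab_frame(name): name is "side" or "top" or "wrist"; returns a dict with "image" (420x560x3 uint8, blue, green, red), "fovy" (degrees; the focal length in pixels is half the picture's height over the tangent of half this angle, whatever the lens; pixels are square), "cx", "cy" (the principal point, pixels), "rvec" (rotation vector, rad) and "tvec" (3), from world to camera coordinates, as OpenCV has them; the wrist camera has in their place "mount" (4x4, takes a point from camera to tool coordinates, whose origin is the TCP and whose axes are the flange's). Camera axes: x right, y down, z forward; pixel columns grow to the right and rows downward; lengths in mm; the calibration is good to about 2 mm. The wrist camera is an equidistant fisheye: a pixel r from the principal point sees the ray r / f radians off the axis. A picture is of the moment at which its call begins: read the wrist's pose just before it. There is no depth.
- r.finish_job(): hands the job in; it is judged then, once.
Trained networks look in a picture, given as the dict that the camera call returned (one of the last four; its "shot" number tells which), for a name from the list of things; names that differ only in an ending like _2 or _b are one class to them, and where a whole thing is asked for, a point or a joint stands for the part that bears it (a point fixed in the world has none). Each returns a list of dicts, best first, with "p" (0 to 1); they miss things now and then, are a little off and sometimes report something else, mostly with a low value. They report only what shows in the picture. A call takes as long as a camera call. They do not tell look-alikes from the thing itself.
- models.look_for(picture, target): "location" ([column, row] in pixels, amid what is visible of it).
- models.cut_out(picture, target): "region" (420x560 bool, what is visible of it) and "location" ([column, row] in pixels, amid what is visible of it).
The state is a dict: "t": time; "joints": joint angles; "qvel": joint speeds; "tau": joint torques, N m; "tcp_pos": TCP position; "tool_rot": TCP orientation; "contact_force": force on the tool from outside, world axes, zero at the start; "moment": the same for the moment, N m; "gripper_width": finger opening in mm; "gripper_force": force on a finger pad.
Only numpy, scipy, OpenCV 4.12 (cv2) and the standard library are available. Lean on these libraries where they do the work, as an engineer would, in place of code of your own. Each camera call takes 0.05 s, during which the arm holds its last target. There are 200 camera calls.

## Working session

There is one attempt and no reset: what is moved stays moved. The work goes in short steps, Python scripts to look and compute and a shell command to move; the robot and the scene stay as the last step left them, time stands still between calls to the robot, and variables do not carry over. Pictures are saved under pics/ and viewed, at most 10 in all, crops included, and the job is handed in when it is done.

```bash
ls; mkdir -p pics
python3 - <<'E'
from plant import r, grab_frame, models
import cv2,pickle
s=r.read_state();print(s['t'],s['tcp_pos'],s['tool_rot'],s['gripper_width'],s['contact_force'])
P={}
for n in('side','top'):
    d=grab_frame(n);P[n]=d
    print(n,d['fovy'],d['cx'],d['cy'],d['rvec'],d['tvec'])
    cv2.imwrite(f'pics/{n}1.png',d['image'])
    for o in ['board','rack','breakfast_board','easel','bread_box','clip','croissant','tin','spice_jar']:
        print(o,[(round(x['p'],2),[round(float(v)) for v in x['location']]) for x in models.look_for(d,o)[:4]])
pickle.dump(P,open('p1.pkl','wb'))
E
```

```text
pics
0.0 [ 202.85266054 -616.90991685  191.46788888] [-3.10020363e+00 -4.96798853e-01  6.74442212e-04] 86.79124228627411 [ 0.7899163  -0.20969485 -0.18108345]
side 52.62882765896975 292.8146047856351 212.7780529278076 [ 0.04909275 -2.62489093  1.66426232] [581.42360096  76.39799783 866.12608691]
board [(0.75, [355, 211]), (0.55, [237, 192])]
rack [(0.9, [336, 227]), (0.74, [235, 191])]
breakfast_board [(0.86, [327, 216]), (0.45, [339, 226])]
easel [(0.76, [342, 190])]
bread_box [(0.76, [337, 290])]
clip [(0.92, [281, 219]), (0.56, [265, 299]), (0.55, [378, 263])]
croissant [(0.81, [321, 279])]
tin [(0.94, [237, 190])]
spice_jar [(0.59, [196, 277])]
top 46.01464537033944 283.7245830370441 209.3737119138187 [ 2.16666653 -2.19318564  0.14951914] [ -13.75321209  591.73470784 1033.17180351]
board [(0.6, [289, 276])]
rack [(0.72, [282, 253]), (0.37, [175, 276])]
breakfast_board [(0.75, [288, 248])]
easel []
bread_box [(0.6, [192, 257]), (0.46, [289, 251])]
clip [(0.67, [177, 282]), (0.63, [292, 200]), (0.61, [172, 191]), (0.15, [192, 258])]
croissant [(0.76, [197, 237])]
tin [(0.62, [383, 273])]
spice_jar [(0.78, [178, 142]), (0.38, [378, 143])]
```

View pics/side1.png

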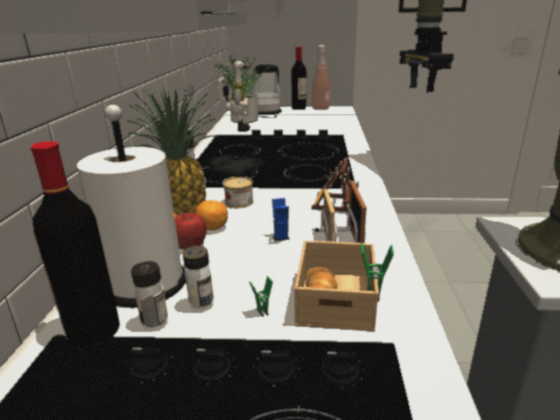

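View pics/top1.png

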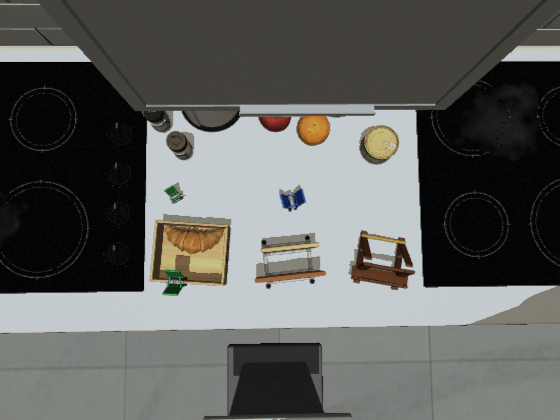

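Candidates for the clip: the green one on the box's front wall (top 174,282; side 378,263), the smaller green one lying on the worktop (top 175,192; side 262,297) and the blue one (top 292,200; side 281,219). I choose the green one on the box wall. For the board, the brown-framed one in the near bay (top 290,277) is the target, not the light breakfast board (289,247). I'll check both in a close crop.

```bash
cat > h.py <<'E'
import numpy as np,cv2
from scipy.spatial.transform import Rotation as R
def ray(d,px):
    f=210/np.tan(np.radians(d['fovy'])/2)
    Rm=R.from_rotvec(d['rvec']).as_matrix();t=np.array(d['tvec'])
    v=np.array([(px[0]-d['cx'])/f,(px[1]-d['cy'])/f,1]);return -Rm.T@t,Rm.T@v
def onz(d,px,z):
    c,v=ray(d,px);return c+v*(z-c[2])/v[2]
def proj(d,p):
    f=210/np.tan(np.radians(d['fovy'])/2)
    q=R.from_rotvec(d['rvec']).apply(p)+d['tvec'];return np.array([d['cx'],d['cy']])+f*q[...,:2]/q[...,2:]
def wray(d,s,px):   # s: state read just before
    f=210/np.tan(np.radians(d['fovy'])/2);u=np.array([px[0]-d['cx'],px[1]-d['cy']]);rr=np.linalg.norm(u)+1e-9;a=rr/f
    v=np.array([*(u/rr*np.sin(a)),np.cos(a)]);M=np.array(d['mount']);T=R.from_rotvec(s['tool_rot']).as_matrix()
    return T@M[:3,3]+s['tcp_pos'],T@M[:3,:3]@v
def wonz(d,s,px,z):
    c,v=wray(d,s,px);return c+v*(z-c[2])/v[2]
def wproj(d,s,p):
    f=210/np.tan(np.radians(d['fovy'])/2);M=np.array(d['mount']);T=R.from_rotvec(s['tool_rot']).as_matrix()
    q=(np.atleast_2d(p)-s['tcp_pos'])@T;q=(q-M[:3,3])@M[:3,:3]
    rr=np.linalg.norm(q[:,:2],axis=1);a=np.arctan2(rr,q[:,2]);return np.array([d['cx'],d['cy']])+f*(a/rr)[:,None]*q[:,:2]
E
python3 - <<'E'
import pickle;from h import *
P=pickle.load(open('p1.pkl','rb'));d=P['top']
print('cam',ray(d,(0,0))[0],ray(P['side'],(0,0))[0])
for n,p,z in [('boardL',(256,281),113),('boardR',(325,273),113),('clip',(174,282),100),('easelfrontL',(352,280),36),('easelfrontR',(408,287),36),('boxfl',(152,282),72),('boxfr',(226,286),72),('jar',(178,142),105),('tin',(383,140),58)]:
    print(n,onz(d,p,z).round())
cv2.imwrite('pics/crop1.png',cv2.resize(d['image'][180:305,145:420],None,fx=2.9,fy=2.9,interpolation=cv2.INTER_CUBIC))
E
```

```text
cam [ 477.49865989   11.19785038 1090.71202837] [542.58709411 775.77960001 444.78052314]
boardL [443.  38. 113.]
boardR [456. -98. 113.]
clip [442. 200. 100.]
easelfrontL [ 439. -164.   36.]
easelfrontR [ 422. -283.   36.]
boxfl [442. 249.  72.]
boxfr [432. 100.  72.]
jar [723. 193. 105.]
tin [ 736. -235.   58.]
```

View pics/crop1.png

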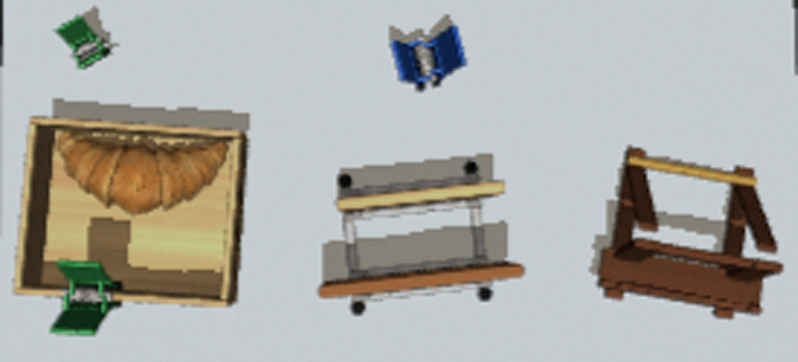

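The crop confirms the clip: the large green one on the box wall at crop (85,297). The board is the brown-framed one at (420,282). Next I move over the work, turning the fingers to close along x.

```bash
python3 -m crank '[{"delta_pos":[14,36,8],"rot":[0,0,0.112]},{"delta_pos":[14,36,8],"rot":[0,0,0.112]},{"delta_pos":[14,36,8],"rot":[0,0,0.112]},{"delta_pos":[14,36,8],"rot":[0,0,0.112]},{"delta_pos":[14,36,8],"rot":[0,0,0.112]},{"delta_pos":[14,36,8],"rot":[0,0,0.112]},{"delta_pos":[14,36,8],"rot":[0,0,0.112]},{"delta_pos":[14,36,8],"rot":[0,0,0.112]},{"delta_pos":[14,36,8],"rot":[0,0,0.112]},{"delta_pos":[14,36,8],"rot":[0,0,0.112]},{"delta_pos":[14,36,8],"rot":[0,0,0.112]},{"delta_pos":[14,36,8],"rot":[0,0,0.112]},{"delta_pos":[14,36,0],"rot":[0,0,0]},{"delta_pos":[14,0,0],"rot":[0,0,0]}]' 87
python3 - <<'E'
from plant import r, grab_frame, models
import cv2,pickle
s=r.read_state();d=grab_frame('wrist');print(s['t'],s['tcp_pos'],s['tool_rot'],s['joints'],d['fovy'],d['mount'])
pickle.dump((s,d),open('w1.pkl','wb'));cv2.imwrite('pics/w1.png',cv2.resize(d['image'],None,fx=1.42,fy=1.42,interpolation=cv2.INTER_CUBIC))
E
```

```text
t: 2.17
tcp_pos: [401.1, -141.7, 290.4]
tool_rot: [2.104, 2.329, 0.002]
contact_force: [0.6, 1.4, -0.7]
gripper_width: 87.1
gripper_force: 0.0
2.1667 [ 401.12725273 -141.66436628  290.3703423 ] [2.10389482e+00 2.32939547e+00 1.71349693e-03] [ 0.90089308 -0.20093309 -0.52411838  1.78430908 -0.10022788  1.52908635
  0.49107692] 65.70646984690485 [[ 1.58791037e-03 -9.70340095e-01 -2.41738659e-01  6.63654705e+01]
 [ 9.99998459e-01  1.35976025e-03  1.11061274e-03 -8.94808541e-01]
 [-7.48965454e-04 -2.41740050e-01  9.70340758e-01 -1.90939376e+02]
 [ 0.00000000e+00  0.00000000e+00  0.00000000e+00  1.00000000e+00]]
```

View pics/w1.png

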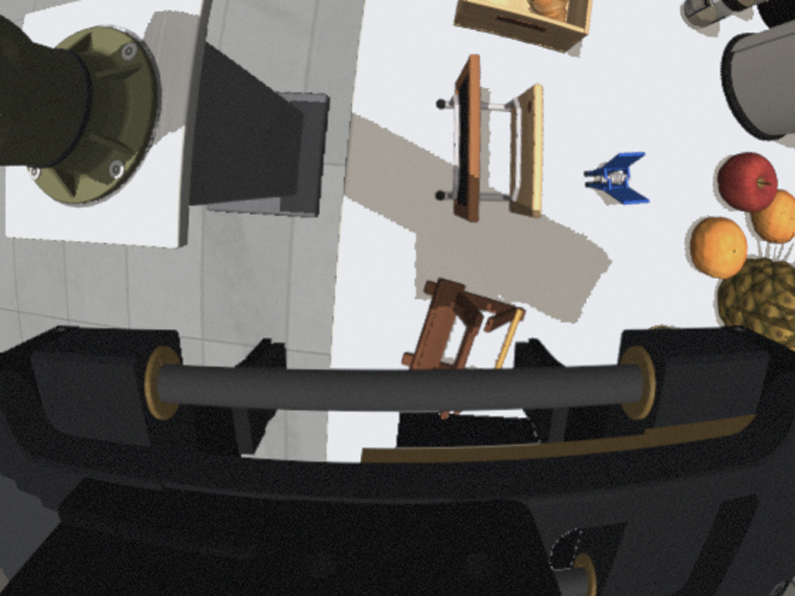

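The wrist view shows the board's top edge (zoomed cols 468-480, rows 55-221) and the easel, partly hidden by the gripper near (440,340). I shift to see the easel whole.

```bash
python3 -m crank '[{"delta_pos":[10,-33,5],"rot":[0,0,0]},{"delta_pos":[10,-33,5],"rot":[0,0,0]},{"delta_pos":[10,-33,0],"rot":[0,0,0]},{"delta_pos":[10,-33,0],"rot":[0,0,0]},{"delta_pos":[0,0,0],"rot":[0,0,0]},{"delta_pos":[0,0,0],"rot":[0,0,0]}]'
python3 - <<'E'
from plant import r, grab_frame, models
import cv2,pickle;from h import *
s=r.read_state();d=grab_frame('wrist');print(s['t'],s['tcp_pos'],s['tool_rot'])
pickle.dump((s,d),open('w2.pkl','wb'))
print([(round(x['p'],2),[round(float(v)) for v in x['location']]) for x in models.look_for(d,'easel')[:4]])
c=wproj(d,s,[[440,-224,40],[450,-30,113]]);print(c)
x,y=[int(v) for v in c[0]]
x0,y0=max(0,x-75),max(0,y-70);print(x0,y0)
cv2.imwrite('pics/w2.png',cv2.resize(d['image'][y0:y0+130,x0:x0+150],None,fx=4.6,fy=4.6,interpolation=cv2.INTER_CUBIC))
for w in('w1','w2'):
    s,d=pickle.load(open(w+'.pkl','rb'))
    for k,o in enumerate(models.cut_out(d,'board')[:2] if w=='w2' else []): print(o['p'],o['location'],o['region'].sum())
    # brown top face: HSV
    h=cv2.cvtColor(d['image'],cv2.COLOR_BGR2HSV);m=cv2.inRange(h,(4,90,85),(16,220,210))
    c=wproj(d,s,[[450,-30,113]])[0].astype(int);k=np.zeros_like(m);k[max(0,c[1]-75):c[1]+75,max(0,c[0]-25):c[0]+25]=1;m*=k
    n,l,st,ce=cv2.connectedComponentsWithStats(m);i=1+st[1:,4].argmax();
    pts=np.argwhere(l==i)[:,::-1].astype(np.float32);b=cv2.boxPoints(cv2.minAreaRect(pts))
    print(w,c,st[i],b.round(1).tolist());print([wonz(d,s,q,113).round(1).tolist() for q in b])
E
```

```text
t: 2.72
tcp_pos: [438.1, -283.9, 297.3]
tool_rot: [-2.121, -2.314, -0.001]
contact_force: [-0.2, 1.0, -0.8]
gripper_width: 86.6
gripper_force: 0.0
2.7167 [ 438.06977189 -283.85659809  297.28844089] [-2.12125223e+00 -2.31376193e+00 -7.65819549e-04]
[(0.85, [302, 140])]
[[287.15785651 138.37566587]
 [310.8000275  -15.29276841]]
212 68
w1 [334  98] [329  39   9 117 875] [[329.0, 39.0], [337.0, 39.0], [337.0, 155.0], [329.0, 155.0]]
[[436.7, 40.0, 113.0], [445.8, 41.5, 113.0], [460.0, -93.6, 113.0], [450.8, -94.7, 113.0]]
0.57 [307.1, 26.9] 561
w2 [310 -15] [307   0   8  35 273] [[307.0, 0.0], [314.0, 0.0], [314.0, 34.0], [307.0, 34.0]]
[[447.1, -52.1, 113.0], [455.3, -51.0, 113.0], [458.6, -95.9, 113.0], [450.5, -96.9, 113.0]]
```

View pics/w2.png

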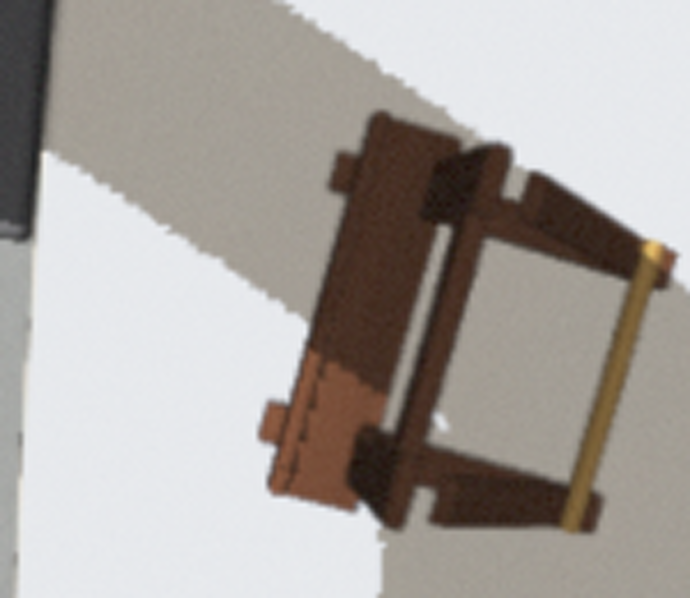

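The crop shows the ledge (near lip line 372,115 to 268,490; back corners 462,138 and 355,510) and the rest's posts, with top corners near 480,148 and 380,525. I fit the easel's pose to these points, and also to the top view.

Run:
```python
import pickle;from h import *
from scipy.optimize import least_squares
s,d=pickle.load(open('w2.pkl','rb'));T=pickle.load(open('p1.pkl','rb'))['top']
def loc(w):return np.array([[-22,60,42],[-22,-60,42],[0,60,36],[0,-60,36],[8.9,w,109.5],[8.9,-w,109.5]])
W=np.array([[372,115],[268,490],[462,138],[355,510],[482,147],[383,525]])/4.6+[212,68]
def world(q):
    a=q[2];M=np.array([[np.cos(a),-np.sin(a),0],[np.sin(a),np.cos(a),0],[0,0,1]]);return loc(q[3])@M.T+[q[0],q[1],0]
f=lambda q:(wproj(d,s,world(q))-W).ravel()
o=least_squares(f,[440,-224,-.15,55],loss='soft_l1');print(o.x.round(3));print((f(o.x).reshape(-1,2)*4.6).round(1))
print('ends from ledge', [wonz(d,s,p,z).round(1).tolist() for p,z in zip(W,[42,42,36,36,109.5,109.5])])
print('top crop px',((proj(T,world(o.x))-[145,180])*2.9).round())
print('rack/clip guess')
```

```text
[ 4.53561e+02 -2.22486e+02 -1.77000e-01  5.01050e+01]
[[  1.6  -4.3]
 [ -0.1   6.4]
 [-18.1  -5.1]
 [-16.7   2.6]
 [  9.6   0.5]
 [  2.5  -0. ]]
ends from ledge [[442.1, -160.9, 42.0], [421.2, -275.7, 42.0], [469.6, -164.4, 36.0], [448.0, -280.3, 36.0], [468.7, -174.9, 109.5], [452.9, -273.4, 109.5]]
top crop px [[596. 285.]
 [758. 312.]
 [599. 255.]
 [760. 282.]
 [633. 246.]
 [777. 270.]]
rack/clip guess
```

Easel fit: about (453, -222), yaw -0.178, consistent between the two views. Now I go to the board with the fingers at 40 mm, so they clear the breakfast board.

```bash
python3 -m crank '[{"delta_pos":[2,36,-14],"rot":[0,0,0.012]},{"delta_pos":[2,36,-14],"rot":[0,0,0]},{"delta_pos":[2,36,-14],"rot":[0,0,0]},{"delta_pos":[2,37,-14],"rot":[0,0,0]},{"delta_pos":[1,37,-14],"rot":[0,0,0]},{"delta_pos":[1,37,-14],"rot":[0,0,0]},{"delta_pos":[1,37,-14],"rot":[0,0,0]},{"delta_pos":[0,0,-30],"rot":[0,0,0]},{"delta_pos":[0,0,0],"rot":[0,0,0]},{"delta_pos":[0,0,0],"rot":[0,0,0]}]' 40
python3 - <<'E'
from plant import r, grab_frame, models
import cv2,pickle;from h import *
s=r.read_state();d=grab_frame('wrist');t=grab_frame('top');print(s['t'],s['tcp_pos'],s['tool_rot'],s['gripper_width'])
pickle.dump((s,d,t),open('w3.pkl','wb'))
cv2.imwrite('pics/w3.png',np.hstack([cv2.resize(d['image'],(560,420)),cv2.resize(t['image'][225:305,245:325],(240,240))[:,:240] if 0 else np.vstack([cv2.resize(t['image'][225:305,245:325],(240,240)),np.zeros((180,240,3),np.uint8)])]))
E
```

```text
t: 3.7
tcp_pos: [448.7, -24.9, 170.3]
tool_rot: [-2.101, -2.335, 0.003]
contact_force: [0.1, -0.0, 0.7]
gripper_width: 40.7
gripper_force: 0.0
3.7 [448.70411089 -24.89708967 170.29165999] [-2.10137064 -2.33473792  0.00343072] 40.68972490055186
```

View pics/w3.png

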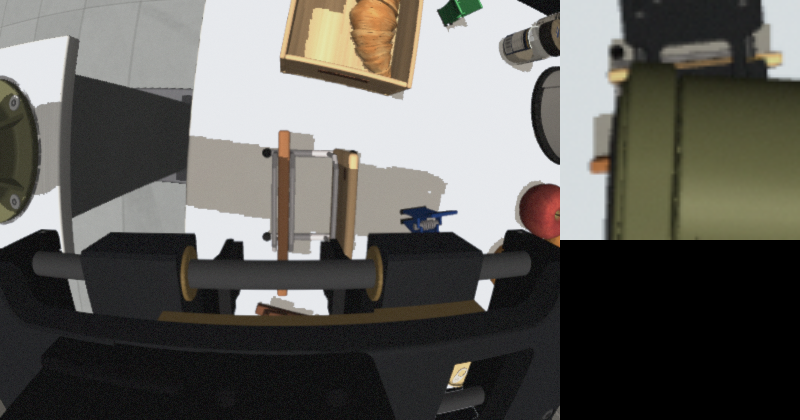

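Run:
```python
import pickle;from h import *
s,d,t=pickle.load(open('w3.pkl','rb'))
for p in [(279.5,131),(290,131),(278,294),(287,294)]: print(wonz(d,s,p,113).round(1))
T=R.from_rotvec(s['tool_rot']).as_matrix();print(T.round(3))
```

```text
[439.4  42.3 113. ]
[447.3  43.1 113. ]
[452.4 -92.7 113. ]
[460.1 -91.9 113. ]
[[-0.105  0.994 -0.002]
 [ 0.994  0.105 -0.001]
 [-0.001 -0.002 -1.   ]]
```

The picture shows the board's top edge midway between the fingers (285,131 to 282,294), with its centre at (450,-25). I go down and grip.

```bash
python3 -m crank '[{"delta_pos":[1,0,-25],"rot":[0,0,-0.008]},{"delta_pos":[0,0,-25],"rot":[0,0,0]},{"delta_pos":[0,0,-20],"rot":[0,0,0]},{"delta_pos":[0,0,-9],"rot":[0,0,0]},{"delta_pos":[0,0,0],"rot":[0,0,0]}]' 40 25; python3 -m crank '[{"delta_pos":[0,0,0],"rot":[0,0,0]},{"delta_pos":[0,0,0],"rot":[0,0,0]},{"delta_pos":[0,0,0],"rot":[0,0,0]},{"delta_pos":[0,0,0],"rot":[0,0,0]},{"delta_pos":[0,0,0],"rot":[0,0,0]},{"delta_pos":[0,0,0],"rot":[0,0,0]}]' 0 25
```

```text
t: 4.22
tcp_pos: [450.4, -26.3, 90.9]
tool_rot: [-2.114, -2.321, 0.001]
contact_force: [-0.2, -0.7, 0.3]
gripper_width: 39.9
gripper_force: 0.0
t: 4.72
tcp_pos: [451.4, -25.5, 92.0]
tool_rot: [2.113, 2.324, 0.0]
contact_force: [-0.0, 0.1, -0.4]
gripper_width: 7.9
gripper_force: 0.0
```

```bash
python3 -m crank '[{"delta_pos":[0,0,0],"rot":[0,0,0]},{"delta_pos":[0,0,0],"rot":[0,0,0]},{"delta_pos":[0,0,0],"rot":[0,0,0]}]' 0 30
```

```text
t: 4.97
tcp_pos: [451.1, -25.4, 91.6]
tool_rot: [2.113, 2.324, 0.0]
contact_force: [-0.3, 0.1, 0.7]
gripper_width: 0.9
gripper_force: 0.0
```

The fingers closed on nothing, so I look again.

Run:
```python
from plant import r, grab_frame, models
import cv2,pickle;from h import *
s=r.read_state();d=grab_frame('wrist');t=grab_frame('side')
pickle.dump((s,d,t),open('w4.pkl','wb'));print(s['t'],s['gripper_width'],s['tcp_pos'])
cv2.imwrite('pics/w4.png',np.hstack([d['image'][60:360,130:430],cv2.resize(t['image'][130:310,250:430],(500,500))[:300*1] if 0 else cv2.resize(t['image'][150:270,280:430],(480,300+84))[:300]]))
```

```text
4.9667 0.8724334577924161 [451.06983983 -25.44850673  91.59588025]
```

View pics/w4.png

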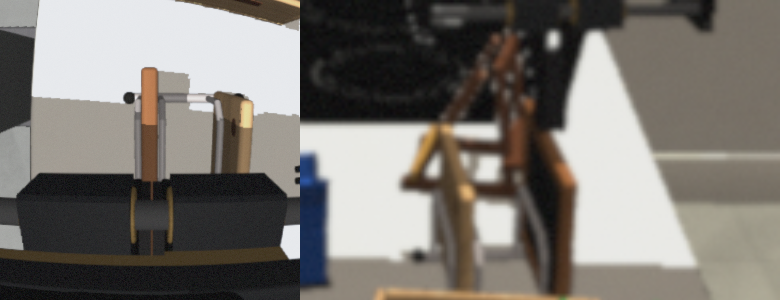

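Run:
```python
import pickle;from h import *
s,d,t=pickle.load(open('w4.pkl','rb'))
print(proj(t,np.array([s['tcp_pos'],[443,43,113],[456,-94,113],[449.8,-25,113]])).round(1))
# triangulate left board end with side + w3
def tri(rs):
    A=sum(np.eye(3)-np.outer(v,v)/(v@v) for c,v in rs);b=sum((np.eye(3)-np.outer(v,v)/(v@v))@c for c,v in rs);return np.linalg.solve(A,b)
s3,d3,_=pickle.load(open('w3.pkl','rb'))
print(tri([ray(t,(366,206)),wray(d3,s3,(284.7,131))]), tri([ray(t,(350.5,190.6)),wray(d3,s3,(282.5,294))]))
s1,d1=pickle.load(open('w1.pkl','rb'))
print(tri([wray(d1,s1,(333,38.5)),wray(d3,s3,(284.7,131))]),tri([wray(d1,s1,(333,155.5)),wray(d3,s3,(282.5,294))]))
g=ray(t,((555-300)/3.2+280,128/3.2+150));c,v=g;k=(-25.4-c[1])/v[1];print('tip in plane',c+k*v)
cv2.imwrite('pics/s4.png',cv2.resize(t['image'][150:240,310:400],(720,720),interpolation=cv2.INTER_CUBIC)[:600])
```

```text
[[356.7 202.4]
 [364.9 206.7]
 [352.1 180.6]
 [357.9 192.8]]
[442.22622893  42.85283591 114.48819575] [ 457.48183538 -107.76752341   84.03236018]
[442.68824989  43.01785246 106.93075703] [456.44903511 -95.02707829 107.86143906]
tip in plane [446.51438278 -25.4        119.00129032]
```

View pics/s4.png

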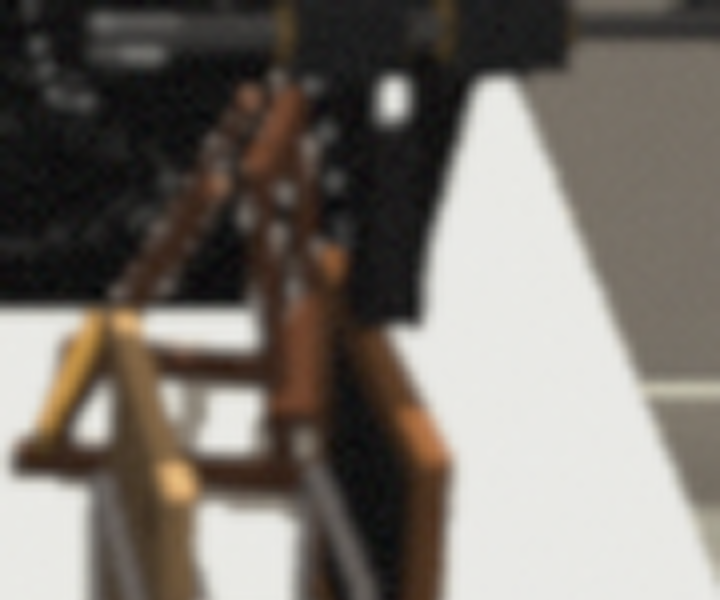

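The side picture puts the closed fingertips at zoomed (390,322). That is about z≈115, just above the board's top edge, although the reading says 92. I check this against the start picture.

Run:
```python
import pickle;from h import *
t=pickle.load(open('p1.pkl','rb'))['side'];s4,d4,t4=pickle.load(open('w4.pkl','rb'))
print(proj(t,np.array([[203,-617.2,192],[203,-617.2,217]])))
a=cv2.resize(t['image'][30:120,380:480],(667,600),interpolation=cv2.INTER_CUBIC)
cv2.imwrite('pics/s1.png',a)
```

```text
[[419.77063937  98.93181068]
 [420.69210448  90.86271402]]
```

View pics/s1.png

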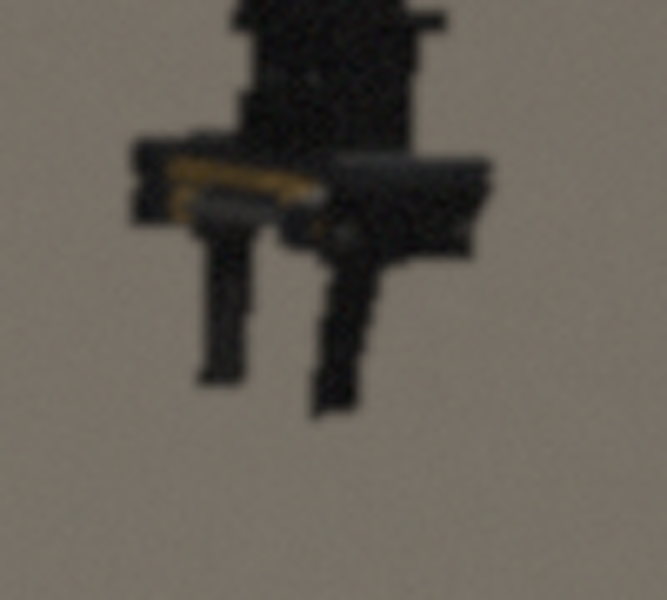

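The fingertips in the start picture (mid px 421.7,89.4) are also about 27 mm above the reading. So the real fingertips end about 25 mm short of the read TCP. I'll open, go 25 mm lower and grip again.

```bash
python3 -c "
from plant import r
print(r.grip_point_offset)"; python3 -m crank '[{"delta_pos":[0,0,0],"rot":[0,0,0]},{"delta_pos":[0,0,0],"rot":[0,0,0]},{"delta_pos":[0,0,0],"rot":[0,0,0]},{"delta_pos":[0,0,0],"rot":[0,0,0]},{"delta_pos":[0,0,0],"rot":[0,0,0]}]' 40 25; python3 -m crank '[{"delta_pos":[0,0,-8],"rot":[0,0,0]},{"delta_pos":[0,0,-8],"rot":[0,0,0]},{"delta_pos":[0,0,-8],"rot":[0,0,0]},{"delta_pos":[0,0,0],"rot":[0,0,0]}]' 40 25; python3 -m crank '[{"delta_pos":[0,0,0],"rot":[0,0,0]},{"delta_pos":[0,0,0],"rot":[0,0,0]},{"delta_pos":[0,0,0],"rot":[0,0,0]},{"delta_pos":[0,0,0],"rot":[0,0,0]},{"delta_pos":[0,0,0],"rot":[0,0,0]},{"delta_pos":[0,0,0],"rot":[0,0,0]}]' 0 25
```

```text
18.700000000000003
t: 5.48
tcp_pos: [451.1, -25.5, 91.6]
tool_rot: [2.113, 2.324, 0.0]
contact_force: [0.6, 0.4, 0.1]
gripper_width: 26.0
gripper_force: 0.0
t: 5.82
tcp_pos: [449.3, -25.3, 65.4]
tool_rot: [-2.111, -2.322, 0.003]
contact_force: [-0.0, -0.1, -0.2]
gripper_width: 39.2
gripper_force: 0.0
t: 6.32
tcp_pos: [451.2, -25.6, 67.8]
tool_rot: [2.113, 2.324, 0.0]
contact_force: [0.0, 0.1, 0.9]
gripper_width: 8.6
gripper_force: 25.0
```

Gripped, with width 8.6 and force 25. Now I lift, carry to above the easel, turn and tilt.

```bash
python3 -m crank '[{"delta_pos":[0,0,8],"rot":[0,0,0]},{"delta_pos":[0,0,20],"rot":[0,0,0]},{"delta_pos":[0,0,28],"rot":[0,0,0]},{"delta_pos":[0,0,28],"rot":[0,0,0]},{"delta_pos":[0,0,28],"rot":[0,0,0]},{"delta_pos":[0,-20,0],"rot":[0,0,-0.039]},{"delta_pos":[0,-30,0],"rot":[0,0,-0.039]},{"delta_pos":[0,-32,0],"rot":[0,0,-0.039]},{"delta_pos":[0,-32,0],"rot":[0,0,-0.039]},{"delta_pos":[0,-32,0],"rot":[0,0,-0.039]},{"delta_pos":[0,-29,0],"rot":[0,0,-0.039]},{"delta_pos":[0,-20,0],"rot":[0,0,-0.039]},{"delta_pos":[0,0,0],"rot":[0.01,0.06,0]},{"delta_pos":[0,0,0],"rot":[0.011,0.058,0]},{"delta_pos":[0,0,0],"rot":[0,0,0]},{"delta_pos":[0,0,0],"rot":[0,0,0]}]'
python3 - <<'E'
from plant import r, grab_frame, models
import pickle;from h import *
S=[]
s=r.read_state();d=grab_frame('wrist');t=grab_frame('top');sd=grab_frame('side')
pickle.dump((s,d,t,sd),open('w5.pkl','wb'))
print(s['tcp_pos'],R.from_rotvec(s['tool_rot']).as_matrix().round(3),s['contact_force'])
for dd in(d,t,sd):
    for o in models.cut_out(dd,'board')[:2]:
        m=o['region'].astype(np.uint8);p=np.argwhere(m)[:,::-1].astype(np.float32)
        print(round(o['p'],2),o['location'],len(p),cv2.boxPoints(cv2.minAreaRect(p)).round(1).tolist() if len(p)>5 else '')
E
```

```text
t: 7.65
tcp_pos: [451.6, -219.8, 178.8]
tool_rot: [-2.336, -1.955, 0.115]
contact_force: [-0.4, 0.5, -1.3]
gripper_width: 8.7
gripper_force: 25.0
[ 451.553639   -219.79892048  178.77874113] [[ 0.176  0.977 -0.118]
 [ 0.984 -0.175  0.023]
 [ 0.002 -0.12  -0.993]] [-0.39322696  0.5461292  -1.26915745]
0.92 [282.0, 202.3] 2930 [[272.0, 126.0], [291.0, 126.0], [291.0, 314.0], [272.0, 314.0]]
0.87 [374.1, 273.9] 390 [[354.6000061035156, 275.5], [356.5, 263.29998779296875], [392.3999938964844, 268.70001220703125], [390.5, 280.8999938964844]]
0.62 [350.0, 142.3] 414 [[344.0, 116.30000305175781], [354.29998779296875, 115.5999984741211], [357.70001220703125, 166.5], [347.3999938964844, 167.1999969482422]]
```

Run:
```python
import pickle;from h import *
s,d,t,sd=pickle.load(open('w5.pkl','rb'))
M=np.array(d['mount']);f=210/np.tan(np.radians(d['fovy'])/2)
for px in [(282,125.5),(282,314.5)]:
    u=np.array(px)-[d['cx'],d['cy']];rr=np.hypot(*u);a=rr/f;v=M[:3,:3]@np.array([*(u/rr*np.sin(a)),np.cos(a)])
    for z in(-37,-45): print(px,z,(M[:3,3]+v*(z-M[2,3])/v[2]).round(1))
```

```text
(282, 125.5) -37 [ 69.6  -0.5 -37. ]
(282, 125.5) -45 [ 69.4  -0.5 -45. ]
(282, 314.5) -37 [-30.   -0.3 -37. ]
(282, 314.5) -45 [-25.   -0.3 -45. ]
```

```bash
python3 -m crank '[{"delta_pos":[0,-1.5,-20],"rot":[0,0,0]},{"delta_pos":[0,0,-25],"rot":[0,0,0]},{"delta_pos":[0,0,-18],"rot":[0,0,0]},{"delta_pos":[0,0,-9],"rot":[0,0,0]},{"delta_pos":[0,0,0],"rot":[0,0,0]},{"delta_pos":[0,0,0],"rot":[0,0,0]}]'; python3 -m crank '[{"delta_pos":[0,0,-3],"rot":[0,0,0]},{"delta_pos":[0,0,-2],"rot":[0,0,0]},{"delta_pos":[0,0,0],"rot":[0,0,0]}]';python3 -m crank '[{"delta_pos":[0,0,-2],"rot":[0,0,0]},{"delta_pos":[0,0,0],"rot":[0,0,0]}]';python3 -m crank '[{"delta_pos":[0,0,-2],"rot":[0,0,0]},{"delta_pos":[0,0,0],"rot":[0,0,0]}]'
```

```text
t: 8.45
tcp_pos: [451.1, -222.0, 108.1]
tool_rot: [-2.338, -1.955, 0.117]
contact_force: [0.5, -1.2, -1.2]
gripper_width: 8.4
gripper_force: 25.0
t: 8.7
tcp_pos: [451.5, -222.2, 103.1]
tool_rot: [-2.339, -1.956, 0.117]
contact_force: [0.5, -0.5, -1.6]
gripper_width: 8.7
gripper_force: 25.0
t: 8.87
tcp_pos: [451.2, -222.0, 100.6]
tool_rot: [-2.338, -1.955, 0.117]
contact_force: [-0.1, 0.2, -1.0]
gripper_width: 8.7
gripper_force: 25.0
t: 9.03
tcp_pos: [451.0, -221.9, 98.3]
tool_rot: [-2.338, -1.955, 0.118]
contact_force: [-0.1, -0.1, -2.3]
gripper_width: 8.6
gripper_force: 25.0
```

Still free. I step down to contact.

```bash
for i in 1; do python3 -m crank '[{"delta_pos":[0,0,-1.5],"rot":[0,0,0]},{"delta_pos":[0,0,0],"rot":[0,0,0]}]'|grep -E 'tcp|contact'; python3 -m crank '[{"delta_pos":[0,0,-1],"rot":[0,0,0]},{"delta_pos":[0,0,0],"rot":[0,0,0]}]'|grep -E 'tcp|contact';python3 -m crank '[{"delta_pos":[0,0,-1],"rot":[0,0,0]},{"delta_pos":[0,0,0],"rot":[0,0,0]}]'|grep -E 'tcp|contact'; done
```

```text
tcp_pos: [450.9, -221.9, 96.8]
contact_force: [-0.7, 0.1, -2.3]
tcp_pos: [451.5, -222.1, 96.5]
contact_force: [0.1, 0.2, 1.2]
tcp_pos: [451.9, -222.2, 96.5]
contact_force: [0.7, 0.4, 6.2]
```

Contact at the predicted height. Now I push back against the rest.

```bash
python3 -m crank '[{"delta_pos":[0,0,2],"rot":[0,0,0]},{"delta_pos":[1.5,-0.3,-0.2],"rot":[0,0,0]},{"delta_pos":[1.5,-0.3,-0.2],"rot":[0,0,0]},{"delta_pos":[0,0,0],"rot":[0,0,0]}]'|grep -E 'tcp|contact'; python3 -m crank '[{"delta_pos":[1,-0.2,-0.1],"rot":[0,0,0]},{"delta_pos":[0,0,0],"rot":[0,0,0]}]'|grep -E 'tcp|contact';python3 -m crank '[{"delta_pos":[1,-0.2,-0.1],"rot":[0,0,0]},{"delta_pos":[0,0,0],"rot":[0,0,0]}]'|grep -E 'tcp|contact'
```

```text
tcp_pos: [454.1, -222.5, 96.2]
contact_force: [0.4, -0.1, 0.1]
tcp_pos: [455.0, -222.7, 96.3]
contact_force: [0.3, -0.7, -1.4]
tcp_pos: [455.5, -222.7, 96.2]
contact_force: [-2.1, 1.0, -1.5]
```

```bash
python3 -m crank '[{"delta_pos":[0.6,-0.1,-0.6],"rot":[0,0,0]},{"delta_pos":[0,0,0],"rot":[0,0,0]}]'|grep -E 'tcp|contact'; python3 -m crank '[{"delta_pos":[0,0,0],"rot":[0,0,0]},{"delta_pos":[0,0,0],"rot":[0,0,0]},{"delta_pos":[0,0,0],"rot":[0,0,0]},{"delta_pos":[0,0,0],"rot":[0,0,0]},{"delta_pos":[0,0,0],"rot":[0,0,0]},{"delta_pos":[0,0,0],"rot":[0,0,0]},{"delta_pos":[2.4,-0.4,20],"rot":[0,0,0]},{"delta_pos":[3.5,-0.6,30],"rot":[0,0,0]},{"delta_pos":[3.5,-0.6,30],"rot":[0,0,0]},{"delta_pos":[0,10,40],"rot":[0,0,0]},{"delta_pos":[0,30,20],"rot":[-0.01,-0.06,0]},{"delta_pos":[0,30,20],"rot":[-0.011,-0.058,0]},{"delta_pos":[0,0,0],"rot":[0,0,0]},{"delta_pos":[0,0,0],"rot":[0,0,0]}]' 45 25
python3 - <<'E'
from plant import r, grab_frame, models
import pickle;from h import *
s=r.read_state();d=grab_frame('wrist');t=grab_frame('top');sd=grab_frame('side')
pickle.dump((s,d,t,sd),open('w6.pkl','wb'))
print(s['joints'].round(2))
for dd in(d,t,sd):
  for n in('board','clip'):
    for o in models.cut_out(dd,n)[:3]:
        m=o['region'].astype(np.uint8);p=np.argwhere(m)[:,::-1].astype(np.float32)
        print(n,round(o['p'],2),o['location'],len(p),cv2.boxPoints(cv2.minAreaRect(p)).round(1).tolist() if len(p)>5 else '')
E
```

```text
tcp_pos: [455.7, -222.9, 96.0]
contact_force: [-4.5, 0.4, 2.7]
t: 11.53
tcp_pos: [466.9, -153.2, 258.4]
tool_rot: [2.402, 2.015, 0.001]
contact_force: [0.0, -0.8, 0.4]
gripper_width: 45.0
gripper_force: 0.0
[ 0.87 -0.03 -0.59  1.71 -0.01  1.45  0.11]
board 0.95 [281.5, 234.3] 1641 [[271.20001220703125, 313.8999938964844], [273.0, 185.89999389648438], [292.70001220703125, 186.1999969482422], [290.8999938964844, 314.1000061035156]]
clip 0.89 [375.6, 73.1] 1177 [[346.3999938964844, 64.30000305175781], [385.8999938964844, 46.400001525878906], [403.79998779296875, 85.80000305175781], [364.29998779296875, 103.80000305175781]]
board 0.6 [356.5, 267.4] 117 [[349.0, 262.0], [361.0, 262.0], [361.0, 273.0], [349.0, 273.0]]
clip 0.88 [293.4, 199.8] 374 [[278.8999938964844, 194.3000030517578], [302.20001220703125, 188.1999969482422], [306.8999938964844, 205.89999389648438], [283.6000061035156, 212.0]]
clip 0.75 [175.5, 284.2] 469 [[161.60000610351562, 294.70001220703125], [165.1999969482422, 268.3999938964844], [187.8000030517578, 271.5], [184.3000030517578, 297.79998779296875]]
clip 0.71 [170.5,
[... 232 characters left out ...]
1220703125, 183.39999389648438], [362.70001220703125, 189.6999969482422], [346.0, 209.5]]
board 0.55 [342.2, 171.5] 537 [[338.6000061035156, 143.6999969482422], [350.6000061035156, 142.8000030517578], [355.0, 200.39999389648438], [343.0, 201.3000030517578]]
clip 0.97 [375.7, 266.5] 620 [[359.3999938964844, 289.29998779296875], [361.0, 244.0], [393.29998779296875, 245.10000610351562], [391.70001220703125, 290.3999938964844]]
clip 0.91 [279.7, 215.5] 714 [[270.5, 196.3000030517578], [287.6000061035156, 195.6999969482422], [289.20001220703125, 240.6999969482422], [272.1000061035156, 241.3000030517578]]
clip 0.65 [263.4, 298.6] 378 [[251.0, 278.0], [270.0, 278.0], [270.0, 314.0], [251.0, 314.0]]
```

The board stays where it was put (mask on the easel in all views). Next I move to view the clip from close.

```bash
python3 -m crank '[{"delta_pos":[-3,34,0],"rot":[0,0,0.028]},{"delta_pos":[-3,34,0],"rot":[0,0,0.028]},{"delta_pos":[-3,34,0],"rot":[0,0,0.028]},{"delta_pos":[-3,34,0],"rot":[0,0,0.028]},{"delta_pos":[-3,34,0],"rot":[0,0,0]},{"delta_pos":[-3,34,0],"rot":[0,0,0]},{"delta_pos":[-2,34,0],"rot":[0,0,0]},{"delta_pos":[-2,35,0],"rot":[0,0,0]},{"delta_pos":[0,0,0],"rot":[0,0,0]},{"delta_pos":[0,0,0],"rot":[0,0,0]}]' 87
python3 - <<'E'
from plant import r, grab_frame, models
import pickle;from h import *
s=r.read_state();d=grab_frame('wrist');t=grab_frame('top')
pickle.dump((s,d,t),open('w7.pkl','wb'))
print(s['joints'].round(2))
h=cv2.cvtColor(d['image'],cv2.COLOR_BGR2HSV);m=cv2.inRange(h,(45,80,30),(85,255,255))
n,l,st,ce=cv2.connectedComponentsWithStats(m)
for i in range(1,n):
    if st[i,4]>15: print(st[i],ce[i].round(1),wonz(d,s,ce[i],110).round(1))
for k in(80,): 
    c=wproj(d,s,[[442,200,80]])[0].astype(int);print(c)
x0,y0=max(0,c[0]-110),max(0,c[1]-75);print(x0,y0)
A=cv2.resize(d['image'][y0:y0+150,x0:x0+200],(800,600),interpolation=cv2.INTER_CUBIC)
cv2.imwrite('pics/w7.png',A)
# board on easel, in top view
for o in models.cut_out(t,'board')[:2]:
    p=np.argwhere(o['region'])[:,::-1].astype(np.float32);b=cv2.boxPoints(cv2.minAreaRect(p));print(round(o['p'],2),len(p),b.round(1).tolist(),[onz(t,q,140).round(1).tolist() for q in b])
E
```

```text
t: 12.82
tcp_pos: [443.8, 120.4, 256.0]
tool_rot: [2.288, 2.153, 0.0]
contact_force: [-0.5, -0.1, 0.5]
gripper_width: 86.5
gripper_force: 0.0
[ 0.66 -0.13 -0.89  1.77 -0.1   1.45 -0.27]
[410  94  23  18 242] [420.9 102.4] [600.9 216.6 110. ]
[251 100  25  30 529] [261.1 115.4] [427.6 206.  110. ]
[276 101  23  29 507] [289.  115.8] [456.1 203.9 110. ]
[398 101  17  18 133] [405.8 109.4] [582.3 208.5 110. ]
[275 121]
165 46
0.9 812 [[349.3999938964844, 271.8999938964844], [351.8999938964844, 259.3999938964844], [427.5, 274.5], [425.0, 287.0]] [[458.1, -141.9, 140.0], [481.9, -147.4, 140.0], [451.0, -292.6, 140.0], [427.3, -286.6, 140.0]]
```

Run:
```python
import pickle;from h import *
s,d,t=pickle.load(open('w7.pkl','rb'))
T=R.from_rotvec(s['tool_rot']).as_matrix();print(T.round(3)[:,:2].tolist(),'cam',(T@np.array(d['mount'])[:3,3]+s['tcp_pos']).round(1))
h=cv2.cvtColor(d['image'],cv2.COLOR_BGR2HSV);m=cv2.inRange(h,(45,80,30),(85,255,255))[90:140,240:310]
for y in range(8,44,2): print(''.join('#' if v else '.' for v in m[y]), 90+y)
for z in(110,118.5): print(z,[wonz(d,s,p,z).round(1).tolist() for p in [(250.5,101),(250.5,129),(298.5,101),(298.5,129)]])
b=cv2.cvtColor(d['image'],cv2.COLOR_BGR2GRAY)
for o in models.cut_out(grab(d),'bread_box')[:0] if 0 else []:pass
```

```text
[[0.061, 0.998], [0.998, -0.061], [-0.0, 0.0]] cam [446.7 186.5 446.9]
...................................................................... 98
.............#........................................................ 100
............######.................................########........... 102
............########################.......################........... 104
............####################.......####################........... 106
............####################.....######################........... 108
............###################..........##################........... 110
...........####################..........##################........... 112
...........####################..........##################........... 114
...........####################..........##################........... 116
...........####################..........##################........... 118
...........####################..........##################........... 120
...........####################..........##################........... 122
...........#####################....#######################........... 124
...........#####################......#####################........... 126
............##...........###########....###################........... 128
...................................................................... 130
...................................................................... 132
110 [[417.6, 221.9, 110.0], [415.8, 192.7, 110.0], [466.6, 218.7, 110.0], [465.0, 189.6, 110.0]]
118.5 [[418.4, 221.0, 118.5], [416.5, 192.6, 118.5], [466.1, 217.9, 118.5], [464.5, 189.6, 118.5]]
```

The clip's handles show at rows 101-129 and columns 251-298. That puts its centre at (441.3, 206), aligned with the current tool yaw. I go over it, descend and squeeze.

```bash
python3 -m crank '[{"delta_pos":[-0.5,28,-20],"rot":[0,0,-0.004]},{"delta_pos":[-1,29,-25],"rot":[0,0,0]},{"delta_pos":[-1,28.5,-25],"rot":[0,0,0]},{"delta_pos":[0,0,-30],"rot":[0,0,0]},{"delta_pos":[0,0,0],"rot":[0,0,0]},{"delta_pos":[0,0,0],"rot":[0,0,0]}]' 87
python3 - <<'E'
from plant import r, grab_frame, models
import pickle;from h import *
s=r.read_state();d=grab_frame('wrist');sd=grab_frame('side')
pickle.dump((s,d,sd),open('w8.pkl','wb'));print(s['joints'].round(2))
h=cv2.cvtColor(d['image'],cv2.COLOR_BGR2HSV);m=cv2.inRange(h,(45,80,30),(85,255,255))
n,l,st,ce=cv2.connectedComponentsWithStats(m)
for i in range(1,n):
    if st[i,4]>25: print(st[i],wonz(d,s,st[i,:2]-.5,113).round(1),wonz(d,s,st[i,:2]+st[i,2:4]-.5,113).round(1))
E
```

```text
t: 13.47
tcp_pos: [441.0, 202.0, 154.8]
tool_rot: [-2.298, -2.139, 0.005]
contact_force: [-0.8, -0.6, 0.1]
gripper_width: 86.9
gripper_force: 0.0
[ 0.56  0.05 -1.06  1.87  0.05  1.25 -0.58]
[432 164  47  33 631] [558.7 240.8 113. ] [605.2 212.4 113. ]
[ 251  182   32   55 1000] [420.1 234.7 113. ] [440.3 191.4 113. ]
[ 283  182   34   56 1046] [443.2 233.1 113. ] [465.9 188.8 113. ]
```

```bash
python3 -m crank '[{"delta_pos":[0.7,3,-28],"rot":[0,0,0]},{"delta_pos":[0,0,-28],"rot":[0,0,0]},{"delta_pos":[0,0,-18],"rot":[0,0,0]},{"delta_pos":[0,0,-10],"rot":[0,0,0]},{"delta_pos":[0,0,0],"rot":[0,0,0]},{"delta_pos":[0,0,0],"rot":[0,0,0]}]' 87; python3 -m crank '[{"delta_pos":[0,0,0],"rot":[0,0,0]},{"delta_pos":[0,0,0],"rot":[0,0,0]},{"delta_pos":[0,0,0],"rot":[0,0,0]},{"delta_pos":[0,0,0],"rot":[0,0,0]},{"delta_pos":[0,0,0],"rot":[0,0,0]},{"delta_pos":[0,0,0],"rot":[0,0,0]},{"delta_pos":[0,0,0],"rot":[0,0,0]},{"delta_pos":[0,0,0],"rot":[0,0,0]},{"delta_pos":[0,0,0],"rot":[0,0,0]},{"delta_pos":[0,0,0],"rot":[0,0,0]},{"delta_pos":[0,0,0],"rot":[0,0,0]},{"delta_pos":[0,0,0],"rot":[0,0,0]}]' 0 23
```

```text
t: 14.07
tcp_pos: [443.5, 206.6, 73.1]
tool_rot: [2.299, 2.14, 0.002]
contact_force: [-0.0, -0.5, 1.4]
gripper_width: 86.5
gripper_force: 0.0
t: 15.07
tcp_pos: [443.8, 207.6, 73.6]
tool_rot: [2.297, 2.141, 0.004]
contact_force: [-1.0, -1.3, 10.2]
gripper_width: 24.5
gripper_force: 23.0
```

Squeezed home (24.5 mm at 23 N). I lift straight up and check the clip in the grip.

```bash
python3 -m crank '[{"delta_pos":[0,0,5],"rot":[0,0,0]},{"delta_pos":[0,0,10],"rot":[0,0,0]},{"delta_pos":[0,0,20],"rot":[0,0,0]},{"delta_pos":[0,0,25],"rot":[0,0,0]},{"delta_pos":[0,0,30],"rot":[0,0,0]},{"delta_pos":[0,0,30],"rot":[0,0,0]},{"delta_pos":[0,0,25],"rot":[0,0,0]},{"delta_pos":[0,0,0],"rot":[0,0,0]},{"delta_pos":[0,0,0],"rot":[0,0,0]}]'
python3 - <<'E'
from plant import r, grab_frame, models
import pickle;from h import *
s=r.read_state();d=grab_frame('wrist');sd=grab_frame('side')
pickle.dump((s,d,sd),open('w9.pkl','wb'));print(s['joints'].round(2),s['tcp_pos'])
for dd in(d,sd):
    h=cv2.cvtColor(dd['image'],cv2.COLOR_BGR2HSV);m=cv2.inRange(h,(45,80,30),(85,255,255))
    n,l,st,ce=cv2.connectedComponentsWithStats(m)
    for i in range(1,n):
        if st[i,4]>20: print(st[i],ce[i].round(1))
print('tcp in side',proj(sd,np.array([s['tcp_pos'],np.array(s['tcp_pos'])+[0,0,2],np.array(s['tcp_pos'])-[0,0,40]])).round(1))
M=np.array(d['mount']);f=210/np.tan(np.radians(d['fovy'])/2)
h=cv2.cvtColor(d['image'],cv2.COLOR_BGR2HSV);m=cv2.inRange(h,(45,80,30),(85,255,255))
for y in range(180,320,4): print(''.join('#' if v else '.' for v in m[y,235:325:2]),y)
E
```

```text
t: 15.82
tcp_pos: [443.0, 207.2, 218.4]
tool_rot: [2.296, 2.141, 0.003]
contact_force: [-0.1, 0.5, -1.3]
gripper_width: 24.5
gripper_force: 23.0
[ 0.59 -0.01 -1.07  1.77 -0.01  1.37 -0.54] [443.04864039 207.1815298  218.37901583]
[409 163  38  28 396] [428.5 171.3]
[ 254  208   55   53 1360] [281.5 234.8]
[257 290   8  11  72] [260.8 294.4]
[299 290   8  11  66] [302.  294.3]
[228  71   6  17  52] [231.2  77.2]
[243  77  14  14  95] [248.9  82.8]
[189 126  10  14  24] [192.4 132.2]
[368 153  28  61 377] [382.9 179.8]
[255 278  17  36 220] [263.8 296.9]
tcp in side [[382.  187. ]
 [382.1 185.7]
 [379.9 212.4]]
............................................. 180
............................................. 184
............................................. 188
............................................. 192
............................................. 196
............................................. 200
............................................. 204
..........##......................##......... 208
..........###....................####........ 212
..........####...................
[... 566 characters left out ...]

............................................. 264
............................................. 268
............................................. 272
............................................. 276
............................................. 280
............................................. 284
............................................. 288
............###.................####......... 292
............###.................###.......... 296
.............#...................##.......... 300
............................................. 304
............................................. 308
............................................. 312
............................................. 316
```

Run:
```python
import pickle;from h import *
s,d,sd=pickle.load(open('w9.pkl','rb'))
M=np.array(d['mount']);f=210/np.tan(np.radians(d['fovy'])/2)
def tl(px,z):
    u=np.array(px)-[d['cx'],d['cy']];rr=np.hypot(*u);a=rr/f;v=M[:3,:3]@np.array([*(u/rr*np.sin(a)),np.cos(a)]);return (M[:3,3]+v*(z-M[2,3])/v[2]).round(1)
print('bars',[tl(p,37) for p in [(254,207.5),(305,207.5)]],'handle -y end',[tl(p,-42) for p in [(261,300.5),(302,300.5)]],'root?',[tl(p,z) for p in[(261,289.5)] for z in(-10,-20,-42)],tl((281,258),37))
```

```text
bars [array([ 13. , -20.4,  37. ]), array([13.1, 16.3, 37. ])] handle -y end [array([-18.2, -11.3, -42. ]), array([-18.2,  10. , -42. ])] root? [array([-28.4, -13.4, -10. ]), array([-23.2, -12.7, -20. ]), array([-11.7, -11.2, -42. ])] [-26.   -0.9  37. ]
```

The clip sits in the grip with its centre about -2 mm along the tool's x, and its pin is about 2 mm above the read TCP. I carry it to above the board.

```bash
python3 -m crank '[{"delta_pos":[1,-18,2],"rot":[0,0,0]},{"delta_pos":[2,-28,0],"rot":[0,0,-0.012]},{"delta_pos":[2,-32,0],"rot":[0,0,-0.012]},{"delta_pos":[2,-32,0],"rot":[0,0,-0.012]},{"delta_pos":[2,-32,0],"rot":[0,0,-0.012]},{"delta_pos":[2,-32,0],"rot":[0,0,-0.012]},{"delta_pos":[2,-32,0],"rot":[0,0,-0.012]},{"delta_pos":[2,-32,0],"rot":[0,0,-0.012]},{"delta_pos":[2,-32,0],"rot":[0,0,-0.012]},{"delta_pos":[2,-32,0],"rot":[0,0,-0.012]},{"delta_pos":[2,-32,0],"rot":[0,0,0]},{"delta_pos":[2,-32,0],"rot":[0,0,0]},{"delta_pos":[2,-32,0],"rot":[0,0,0]},{"delta_pos":[2,-20,0],"rot":[0,0,0]},{"delta_pos":[1,-12,0],"rot":[0,0,0]},{"delta_pos":[0,0,0],"rot":[0.01,0.06,0]},{"delta_pos":[0,0,0],"rot":[0.011,0.058,0]},{"delta_pos":[0,0,0],"rot":[0,0,0]},{"delta_pos":[0,0,0],"rot":[0,0,0]}]'
python3 - <<'E'
from plant import r, grab_frame, models
import pickle;from h import *
s=r.read_state();d=grab_frame('wrist');t=grab_frame('top');sd=grab_frame('side')
pickle.dump((s,d,t,sd),open('w10.pkl','wb'));T=R.from_rotvec(s['tool_rot']).as_matrix();print(s['tcp_pos'],T.round(3).tolist())
M=np.array(d['mount']);f=210/np.tan(np.radians(d['fovy'])/2)
def tl(px,z):
    u=np.array(px)-[d['cx'],d['cy']];rr=np.hypot(*u);a=rr/f;v=M[:3,:3]@np.array([*(u/rr*np.sin(a)),np.cos(a)]);return (M[:3,3]+v*(z-M[2,3])/v[2]).round(1)
for o in models.cut_out(d,'board')[:2]:
    p=np.argwhere(o['region'])[:,::-1].astype(np.float32);b=cv2.boxPoints(cv2.minAreaRect(p));print(round(o['p'],2),len(p),b.round(1).tolist(),[(tl(q,15)).tolist() for q in b])
# predicted board top edge, in place frame
u=np.array([.118,-.023,.993]);yv=np.array([.176,.984,.002]);top=np.array([455.7,-222.9,96])+45.5*u-.5*yv
E=np.array([top+70*yv,top,top-70*yv]);print('pred wrist',wproj(d,s,E).round(1).tolist(),'tool',((E-s['tcp_pos'])@T).round(1).tolist())
h=cv2.cvtColor(d['image'],cv2.COLOR_BGR2HSV);m=cv2.inRange(h,(3,90,50),(18,240,230))
for y in range(150,330,6): print(''.join('#' if v else '.' for v in m[y,255:315]),y)
E
```

```text
t: 17.5
tcp_pos: [471.0, -221.3, 217.8]
tool_rot: [-2.333, -1.957, 0.115]
contact_force: [0.5, -0.2, -0.2]
gripper_width: 24.9
gripper_force: 23.0
[ 470.96712606 -221.33739314  217.78043244] [[0.174, 0.978, -0.118], [0.985, -0.172, 0.023], [0.002, -0.12, -0.993]]
0.93 884 [[276.0, 134.0], [287.0, 134.0], [287.0, 216.0], [276.0, 216.0]] [[65.4, -4.1, 15.0], [65.4, 2.8, 15.0], [12.4, 3.1, 15.0], [12.3, -4.1, 15.0]]
pred wrist [[282.3, 134.3], [282.0, 217.3], [281.6, 290.5]] tool [[65.0, 0.1, 77.2], [-5.0, -0.0, 77.1], [-75.0, -0.2, 77.1]]
............#####################........................... 150
...........################################################# 156
.............#########################.........############# 162
.............#########################..........#####....... 168
.............#########################...................... 174
.............#########################...................... 180
.............########################....................... 186
.............#########################...................... 192
.............########################
[... 692 characters left out ...]
.............................................. 264
............................................................ 270
............................................................ 276
............................................................ 282
............................................................ 288
............................................................ 294
............................................................ 300
............................................................ 306
............................................................ 312
.#..####.#..#..#.#......#......#..##.#.#.....#..#######.#... 318
##..###.............#....#..#.#.#...#.#..#..##...#..###.#### 324
```

The board's end is seen within 1 px of the prediction, so it is seated as placed. I centre and lower along the board's plane.

```bash
python3 -m crank '[{"delta_pos":[0.2,-2.6,0],"rot":[0,0,0]},{"delta_pos":[0,0,0],"rot":[0,0,0]},{"delta_pos":[-1.8,0.35,-15],"rot":[0,0,0]},{"delta_pos":[-1.8,0.35,-15],"rot":[0,0,0]},{"delta_pos":[0,0,0],"rot":[0,0,0]},{"delta_pos":[0,0,0],"rot":[0,0,0]}]'
python3 - <<'E'
from plant import r, grab_frame
import pickle;from h import *
s=r.read_state();T=R.from_rotvec(s['tool_rot']).as_matrix()
u=np.array([.118,-.023,.993]);yv=np.array([.176,.984,.002]);top=np.array([455.7,-222.9,96])+45.5*u-.5*yv
print('board top in tool',((top-s['tcp_pos'])@T).round(1),s['joints'].round(2))
E
```

```text
t: 18.2
tcp_pos: [466.2, -225.1, 188.7]
tool_rot: [-2.338, -1.954, 0.118]
contact_force: [0.5, -0.4, -0.1]
gripper_width: 24.6
gripper_force: 23.0
board top in tool [-0.2  0.5 47.8] [ 0.91  0.19 -0.6   1.66  0.12  1.45  0.11]
```

```bash
python3 -m crank '[{"delta_pos":[1,1,0],"rot":[0,0,0]},{"delta_pos":[0,0,0],"rot":[0,0,0]},{"delta_pos":[-0.7,0.15,-6],"rot":[0,0,0]},{"delta_pos":[-0.7,0.15,-6],"rot":[0,0,0]},{"delta_pos":[-0.7,0.15,-6],"rot":[0,0,0]},{"delta_pos":[-0.7,0.15,-6],"rot":[0,0,0]},{"delta_pos":[-0.7,0.15,-6],"rot":[0,0,0]},{"delta_pos":[0,0,0],"rot":[0,0,0]},{"delta_pos":[0,0,0],"rot":[0,0,0]},{"delta_pos":[0,0,0],"rot":[0,0,0]}]'
python3 - <<'E'
from plant import r, grab_frame
import pickle;from h import *
s=r.read_state();T=R.from_rotvec(s['tool_rot']).as_matrix()
u=np.array([.118,-.023,.993]);yv=np.array([.176,.984,.002]);top=np.array([455.7,-222.9,96])+45.5*u-.5*yv
print('board top in tool',((top-s['tcp_pos'])@T).round(1),s['tcp_pos'])
sd=grab_frame('side');t=grab_frame('top');w=grab_frame('wrist');pickle.dump((s,w,t,sd),open('w11.pkl','wb'))
A=cv2.resize(sd['image'][120:220,310:400],(540,600),interpolation=cv2.INTER_CUBIC);B=np.vstack([cv2.resize(w['image'][100:310,190:370],(257,300)),cv2.resize(t['image'][230:300,340:440],(257,300))]);cv2.imwrite('pics/f.png',np.hstack([A,B]))
E
```

```text
t: 19.03
tcp_pos: [464.5, -223.3, 159.0]
tool_rot: [-2.338, -1.955, 0.117]
contact_force: [0.4, 0.3, -0.7]
gripper_width: 24.5
gripper_force: 23.0
board top in tool [-1.7 -1.1 18. ] [ 464.50410599 -223.32014145  158.95793936]
```

View pics/f.png

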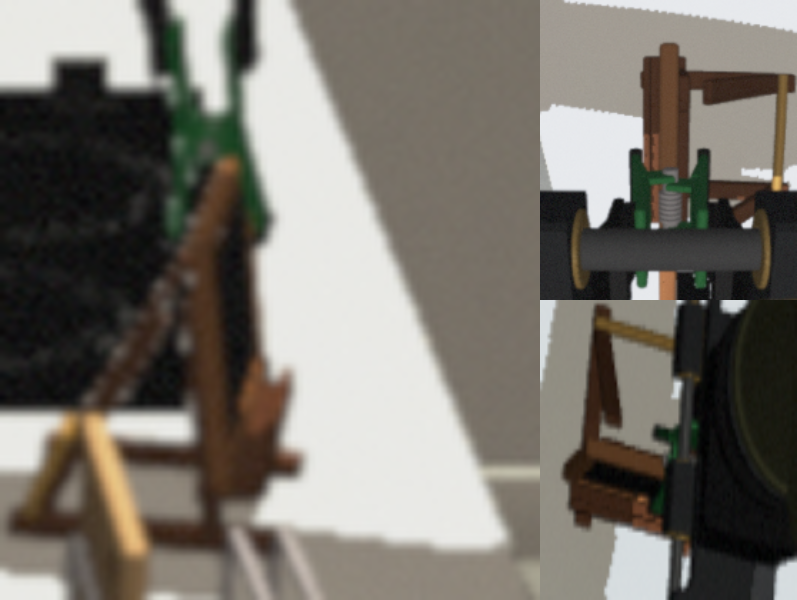

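The picture shows the board seated on the ledge against the rest. The clip is open astride its top edge, with jaws at (265,235) in front and (175,235) behind, and the board midway between them (wrist inset: 637 | 669 | 703). There is no contact force, so I hand in.

```bash
python3 -c "
from plant import r
print(r.finish_job())"
```

```text
the job is handed in; nothing more can be done
None
```

I handed the job in at about 19 s: the board stands centred on the easel's ledge, leaning on the rest. The green clip is held squeezed open astride the middle of its top edge, jaws about 19 mm down in front and behind, with no contact force read. I have not seen the verdict.

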